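# Fill the empty hook of the padlock spinner

## Robot

A 6-joint arm with a two-finger parallel gripper is mounted at the origin on a cart in front of the work surface, level with it; the furniture and walls round the work are solid. World frame = base frame: x ahead of the robot, y to its left, z up, the work surface at z = 0. Lengths are in m, angles in rad, forces in N, time in s.
With the tool pointing down it reaches from about 0.375 to 0.975 m from the base axis. Payload 3.8 kg.
Tool frame: the origin (TCP) lies midway between the tips of the shut fingers; the grasp point (between the pads) lies 19 mm behind it; z points along the fingers, y is the line along which they close (so a half turn about z gives the same grasp; the last joint's range is limited). The gripper opens to 88 mm and grips with 3 to 60 N. Pads are 18 mm wide; open, the fingers measure 123 mm over their backs; the gripper's body (75 mm by 187 mm) begins 45 mm behind the grasp point.
Start: joints at [-0.037, 0.264, 1.604, -0, 1.274, -0.037], TCP at [0.675, -0, 0.239] pointing down, gripper open.
Joint ranges: [-2.63, 2.63], [-0.94, 2.18], [0.31, 2.57], [-1.31, 4.45], [0, 2.66], [-2.55, 2.55]. Speed limits (rad/s): [2.57, 2.57, 3.14, 3.14, 3.14, 3.14].

## Interface

Orientations are given as a rotation vector (axis times angle).
In Python, from cell import manip, vision, state gives the robot as it stands (manip), with the cameras (vision) and the readings as plain functions. Calls block until the motion is done:
- manip.move_pose(position, orientation): joint-space move of the TCP to a pose.
- manip.move_linear(position, rate=0.15, rot=None): straight line of the TCP; rot=None keeps the orientation; rate is the mean speed in m/s.
- manip.set_joints(angles): joint-space move.
- manip.set_gripper(opening, force=None): finger opening in m; force is the grip in N (None keeps the last); returns when the fingers have stopped.
- manip.dwell(seconds).
- manip.inverse_kinematics(position, orientation): joint angles nearest the present ones, or None.
- state(): the state.
- vision.capture(name): name is "scene" or "side" or "wrist"; returns a dict with "image" (400x640x3 uint8, blue, green, red), "z_map" (400x640 float32, m along the optical axis (not along the pixel's ray), 0 where there is no reading), "intrinsics" (3x3 intrinsics, pixels), "position" and "orientation" of the camera in the world; the wrist camera has in their place "T_tool_cam" (4x4, takes a point from camera to tool coordinates, whose origin is the TCP and whose axes are the flange's). Camera axes: x right, y down, z forward; pixel columns grow to the right and rows downward; lengths in m; the calibration is good to about 2 mm. A picture is of the moment at which its call begins: read the wrist's pose just before it.
A pose or a line that the arm cannot do raises manip.IKError and nothing moves.
- manip.close_job(): hands the job in; it is judged then, once.
The state is a dict: "clock": time; "joint_pos": joint angles; "joint_velocities": joint speeds; "tau": joint torques, N m; "tool_pos": TCP position; "tcp_rot": TCP orientation; "contact_force": force on the tool from outside, world axes, zero at the start; "moment": the same for the moment, N m; "gripper_width": finger opening in m; "grasp_force": force on a finger pad.
Only numpy, scipy, OpenCV 4.12 (cv2) and the standard library are available. Lean on these libraries where they do the work, as an engineer would, in place of code of your own. Each camera call takes 0.05 s, during which the arm holds its last target. There are 200 camera calls.

## Task

Turn the counter spinner until its empty hook faces the front of the stand, the side with the small black detent housing, and clicks into place there. Then pick up the carded padlock from the table and hang it by the hole in its card on that hook, gently, feeling for the bent wire without forcing the card against it, and leave it hanging still. Do not disturb the other things on the table.

Things in the scene. Friction and masses are not known exactly. Their poses are not given: they have to be found in the camera images.
- stand: Weighted grey round base of the counter spinner, 180 mm across, 15 mm high, fixed to the table; origin at the centre of its underside, z up. Its front is its own -x side, towards the robot, marked by a small black housing with a brass detent roller that presses on the tower's index disc. The sprung roller snaps the tower into four stations a quarter turn apart, a hook to each side.
- spinner (a joint): Angle of the four-sided tower (80 mm square, top at 255 mm) about the stand's upright axis, rad, growing anticlockwise seen from above; range +-7. 0 (or a whole turn) = the empty hook faces the stand's front. Stations at 0, 1.571, 3.142, 4.712, ...: let go within 0.1 rad of one it snaps home; between them it stays where it is left. Breaking out takes about 0.15 N m.
- spinner_knob (a point): Centre of the black fluted round knob on top of the tower, on the turning axis: 46 mm in diameter, gripping band from 264 to 285 mm above the table, knob top at 289 mm, this point at 276 mm; below it the tower's top plate (86 mm square, top at 255 mm). Grip it from above and twist.
- hook_root (a point): Where the wire of the EMPTY hook leaves the tower face, 40 mm out from the turning axis, 195 mm above the table. The frame turns with the tower: -x points straight out along the empty hook, z up. The wire, 6 mm thick, rises 19 mm over its first 52 mm outward, then bends up at 45 degrees for 17 mm to its round tip. The other three hooks each hold a like pack, free to swing.
- hook_tip (a point): Where the empty hook's tip would be if the wire were as made: 64 mm out from hook_root and 31 mm above it; axes as hook_root. Customers have bent the real wire up or down about its root, by up to 0.2 rad, so its true tip lies up to 14 mm higher or lower than this point: the bend is not reported and must be felt or seen. The wire is stiff and stays as it is.
- pack: Carded padlock to hang: rigid blue card 140 x 70 x 3 mm lying face up, with a hard clear blister from x = -57 to +13 mm, 46 mm wide, top 27 mm above the underside; 0.13 to 0.23 kg. Origin at the centre of the card's underside; x = up the card to its hang hole, y = across, z = out of its face. Grip the blister across its 46 mm width, fingertips just above the card.
- hang_hole (a point): Centre of the hang hole in the card, at x = +53 mm from the pack's origin, mid-thickness; axes as the pack. The hole is 13 mm along x and 34 mm along y; above it the card has a 10.5 mm strip. The card would crease if the gripper pushed it against the wire or the tower with more than 20 N.
- table_can_1: Bystander: yellow paint tin 75 mm across, 76 mm high, standing on the table; origin at the centre of its underside.
- table_can_2: Bystander: another such paint tin.
- red_marker: Bystander: red paint marker 138 mm long, 19 mm thick, lying on the table along its y axis; origin at its middle, on the table.
- black_marker: Bystander: black and white marker of the same size, lying likewise.
- brush_1: Bystander: lettering brush 186 mm long, 12 mm thick, lying along its y axis.

How it is judged:
On the way, in this order (a step that is already met when the one before it is completed fails the run):
1. the empty hook has been turned to the front of the stand and rests in its station (x of hook_tip in the frame of stand below -0.09 m and y of hook_tip in the frame of stand between -0.012 and 0.012 m and velocity of joint spinner between -0.1 and 0.1 rad/s), for 0.2 s.
2. the wire of the empty hook has passed through the hang hole of the carded padlock (x of hang_hole in the frame of hook_tip between 0.006 and 0.066 m and y of hang_hole in the frame of hook_tip between -0.018 and 0.018 m and z of hang_hole in the frame of hook_tip between -0.055 and 0.02 m), for 0.2 s.
At the end, for the whole second after the job is handed in: The empty hook is in the front station (tip within 12 mm of the stand's middle line) and the pack hangs on it, released: hole 6 to 66 mm in from the listed tip, within 18 mm sideways, 55 mm below to 20 mm above it; card upright within 0.45 rad, slower than 0.05 m/s (all of step 2 and angle between pack's own x axis and vertical below 0.45 rad and linear speed of pack below 0.05 m/s and x of hook_tip in the frame of stand below -0.09 m and y of hook_tip in the frame of stand between -0.012 and 0.012 m); the robot touches nothing.
It fails at once if a tin, marker or brush on the table is pushed more than 30 mm from where it stood (distance of any of table_can_1, table_can_2, red_marker, black_marker, brush_1 from where it was at the start of the episode above 0.03 m).
It fails at once if the held card is forced against the hook or the tower with over 20 N (contact force between pack and stand above 20 N and contact force between the fingers and pack above 1 N).
It also fails if it takes over 72 s, if anything falls off the work surface, if the arm or the gripper's body presses on something with over 40 N, if the wrist force passes 120 N, or if a joint passes its speed limit or range.

## Working session

There is one attempt and no reset: what is moved stays moved. The work goes in short steps, each a Python script; the robot and the scene stay as the last script left them, time stands still between calls to the robot, and variables do not carry over. Pictures are saved under pics/ and viewed, at most 11 in all, crops included, and the job is handed in when it is done.

```bash
mkdir -p pics; ls; cat > h.py <<'E'
import numpy as np, cv2
from cell import manip, vision, state
from scipy.spatial.transform import Rotation as R
def cap(name):
    s=state(); c=vision.capture(name)
    K=np.array(c["intrinsics"])
    if name=="wrist":
        T=np.eye(4);T[:3,:3]=R.from_rotvec(s["tcp_rot"]).as_matrix();T[:3,3]=s["tool_pos"]
        T=T@np.array(c["T_tool_cam"])
    else:
        T=np.eye(4);o=np.array(c["orientation"])
        T[:3,:3]=o if o.shape==(3,3) else R.from_rotvec(o).as_matrix()
        T[:3,3]=c["position"]
    z=c["z_map"];v,u=np.mgrid[:400,:640]
    P=np.stack([(u-K[0,2])/K[0,0]*z,(v-K[1,2])/K[1,1]*z,z],-1)@T[:3,:3].T+T[:3,3]
    P[z==0]=np.nan
    return c["image"],P,T,K
E
python3 - <<'E'
from h import *
ims=[]
for n in ("scene","side"):
    im,P,T,K=cap(n); print(n,T.round(3).tolist(),K[0,0]); ims.append(im); np.savez(n+".npz",im=im,P=P,T=T,K=K)
im,P,T,K=cap("wrist"); np.savez("wrist.npz",im=im,P=P,T=T,K=K); print(T.round(3).tolist())
cv2.imwrite("pics/a.png",ims[0]);cv2.imwrite("pics/b.png",ims[1])
print(state())
E
```

```text
cell.py
pics
scene [[-0.748, -0.452, 0.486, -0.44], [-0.663, 0.488, -0.568, 1.029], [0.02, -0.747, -0.665, 1.416], [0.0, 0.0, 0.0, 1.0]] 509.3348499093731
side [[1.0, 0.011, -0.024, 0.478], [0.026, -0.546, 0.838, -1.11], [-0.003, -0.838, -0.546, 0.905], [0.0, 0.0, 0.0, 1.0]] 409.98471887590665
[[1.0, 0.0, -0.002, 0.674], [-0.001, -0.958, -0.286, 0.075], [-0.002, 0.286, -0.958, 0.384], [0.0, 0.0, 0.0, 1.0]]
{'clock': 0.15, 'joint_pos': array([-3.68934981e-02,  2.64570152e-01,  1.60503196e+00,  1.23128280e-06,
        1.27370427e+00, -3.69196386e-02]), 'joint_velocities': array([-0.0009073 , -0.0022522 , -0.00369651, -0.00064571, -0.00103051,
       -0.0006024 ]), 'tau': array([-3.11732474e-04, -5.02845919e+01, -3.57470334e+01,  7.29960459e-02,
        2.49771774e-02, -9.00718305e-05]), 'tool_pos': array([6.74460626e-01, 2.28488336e-05, 2.37696037e-01]), 'tcp_rot': array([-2.22052401e+00, -2.22058125e+00,  1.82985512e-03]), 'contact_force': array([ 0.95875311, -0.19822326, -0.39546683]), 'moment': array([-0.01701447, -0.00750279, -0.03260128]), 'grasp_force': 0.0, 'gripper_width': 0.08785327722873251}
```

View pics/a.png

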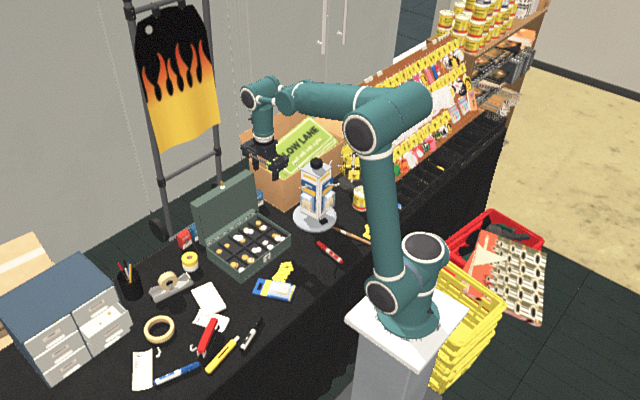

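View pics/b.png

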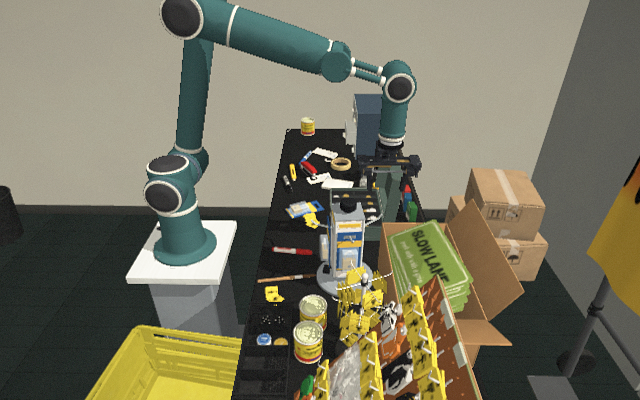

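The scene view shows the spinner near (318,205), the blue pack at (275,290), the red marker at (328,252) and the brush at (353,233). The side view shows the spinner at (346,245) and the pack at (305,210). I'll zoom in and pull out the numbers.

```bash
python3 - <<'E'
from h import *
S=np.load("scene.npz");D=np.load("side.npz")
a=cv2.resize(S["im"][145:310,235:385],(400,440),interpolation=2)
b=cv2.resize(D["im"][165:330,250:400],(400,440),interpolation=2)
cv2.imwrite("pics/c.png",np.hstack([a,b]))
for n,d in (("scene",S),("side",D)):
    im,P=d["im"],d["P"]; hsv=cv2.cvtColor(im,cv2.COLOR_BGR2HSV)
    X,Y,Z=P[...,0],P[...,1],P[...,2]
    zone=(X>.35)&(X<.95)&(abs(Y)<.5)
    k=zone&(Z>.27)&(Z<.30)&(im.max(-1)<70)
    if k.any(): print(n,"knobtop",np.nanmedian(P[k],0).round(3),k.sum(), X[k].min(),X[k].max(),Y[k].min(),Y[k].max())
    g=zone&(Z>.010)&(Z<.02)&(hsv[...,1]<50)&(hsv[...,2]>110)
    for c in cv2.connectedComponentsWithStats(g.astype(np.uint8))[2][1:]:
        if c[4]>40:
            m=g[c[1]:c[1]+c[3],c[0]:c[0]+c[2]];Q=P[c[1]:c[1]+c[3],c[0]:c[0]+c[2]][m]; print("grey",c,Q.min(0).round(3),Q.max(0).round(3))
    bl=zone&(Z<.04)&(hsv[...,0]>95)&(hsv[...,0]<125)&(hsv[...,1]>90)&(Z>-.01)
    nn,l,st,ce=cv2.connectedComponentsWithStats(bl.astype(np.uint8))
    for i in range(1,nn):
        if st[i,4]>40: Q=P[l==i]; print("blue",st[i],Q.mean(0).round(3),Q.min(0).round(3),Q.max(0).round(3))
E
```

```text
scene knobtop [ 0.546 -0.131  0.285] 120 0.5253320631864253 0.7322289348950471 -0.15905385867507715 0.013665220143594503
grey [293 205  44  27 430] [ 0.456 -0.224  0.01 ] [ 0.636 -0.052  0.02 ]
grey [173 274  20  18 127] [0.601 0.41  0.01 ] [0.684 0.48  0.02 ]
grey [192 282  33  34 461] [0.466 0.37  0.01 ] [0.606 0.478 0.02 ]
blue [252 278  14  18 128] [0.456 0.264 0.003] [ 0.425  0.224 -0.006] [0.482 0.3   0.013]
blue [267 295  17   5  42] [0.379 0.259 0.002] [ 0.351  0.244 -0.007] [0.406 0.274 0.01 ]
side knobtop [ 0.555 -0.148  0.284] 252 0.5247901498355572 0.7339678163974541 -0.1719385301104206 0.00985456275383223
grey [317 263  28  29 287] [ 0.461 -0.221  0.01 ] [ 0.545 -0.096  0.02 ]
grey [362 263  10  18  67] [ 0.606 -0.173  0.01 ] [ 0.633 -0.094  0.016]
grey [350 282  12   9  45] [ 0.562 -0.216  0.01 ] [ 0.596 -0.183  0.016]
blue [310 200  15  13  82] [ 0.454  0.264 -0.001] [ 0.424  0.218 -0.005] [0.482 0.31  0.004]
```

View pics/c.png

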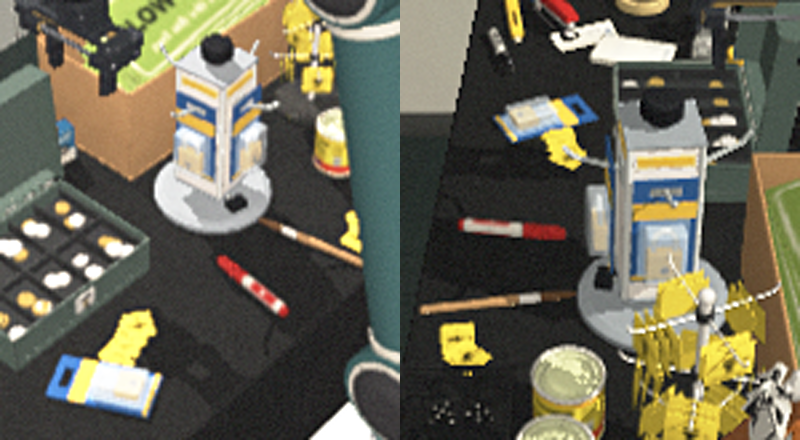

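The empty hook appears to point away from the robot (side crop, tip at about (755,135)). The detent housing is on the robot side, at (603,275). Next I'll take wrist views over the spinner and the pack.

```bash
python3 - <<'E'
from h import *
rot=state()["tcp_rot"]; ims=[]
for n,p in (("wp",[.43,.22,.28]),("ws",[.547,-.14,.43])):
    manip.move_pose(p,rot); manip.dwell(.3)
    im,P,T,K=cap("wrist"); np.savez(n+".npz",im=im,P=P,T=T,K=K); ims.append(im)
print(K, state()["clock"],state()["joint_pos"])
cv2.imwrite("pics/d.png",cv2.resize(np.vstack(ims),(480,600),interpolation=cv2.INTER_AREA))
E
```

```text
[[345.72719351   0.         321.23712568]
 [  0.         345.72719351 198.76077032]
 [  0.           0.           1.        ]] 3.6167 [-2.93319561e-01 -3.07444801e-03  1.56020628e+00 -3.70688178e-04
  1.58635942e+00 -2.94381754e-01]
```

View pics/d.png

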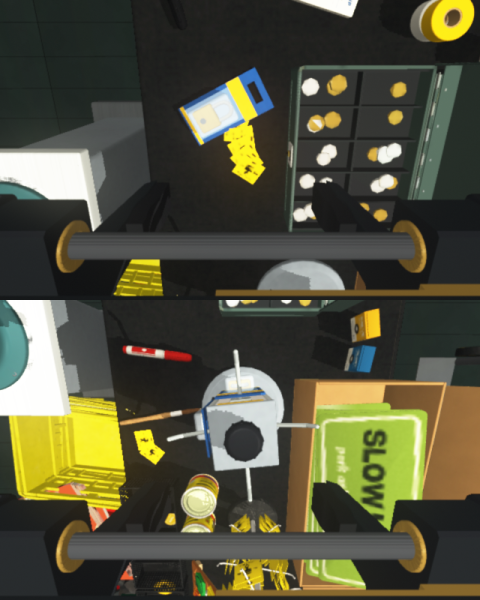

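The upper picture shows the pack with its hole end to the upper right (hole at about (258,90)), next to yellow scraps. The lower one shows the tower with hooks at left, top, bottom and right, turned a few degrees anticlockwise; the right-hand hook is the empty one. Now for poses.

```bash
python3 - <<'E'
from h import *
def ray(d,uv,z):
    K,T=d["K"],d["T"];uv=np.atleast_2d(uv).astype(float)
    v=np.c_[(uv[:,0]-K[0,2])/K[0,0],(uv[:,1]-K[1,2])/K[1,1],np.ones(len(uv))]@T[:3,:3].T
    return T[:3,3]+v*((z-T[2,3])/v[:,2])[:,None]
p=np.load("wp.npz");s=np.load("ws.npz")
# pack
im,P=p["im"],p["P"];hsv=cv2.cvtColor(im,cv2.COLOR_BGR2HSV)
roi=np.zeros((400,640),bool);roi[80:215,225:380]=1
bl=roi&(P[...,2]>.016)&(P[...,2]<.04)
n,l,st,_=cv2.connectedComponentsWithStats(bl.astype(np.uint8));print(st[1:][st[1:,4]>30])
i=1+st[1:,4].argmax();v,u=np.where(l==i)
q=ray(p,np.c_[u,v],.027)[:,:2]
print("blister",cv2.minAreaRect((q*1000).astype(np.float32)), np.median(P[l==i][:,2]))
b=roi&(hsv[...,0]>95)&(hsv[...,0]<125)&(hsv[...,1]>120)
n,l,st,ce=cv2.connectedComponentsWithStats(b.astype(np.uint8))
for i in range(1,n):
    if st[i,4]>60:
        v,u=np.where(l==i);q=ray(p,np.c_[u,v],.003)[:,:2]
        print("blue",st[i],ce[i],cv2.minAreaRect((q*1000).astype(np.float32)))
        m=(l==i).astype(np.uint8);cs,h=cv2.findContours(m,cv2.RETR_CCOMP,cv2.CHAIN_APPROX_NONE)
        for c,hh in zip(cs,h[0]):
            if hh[3]>=0 and len(c)>10:
                qq=ray(p,c[:,0],.0015 if 0 else .003)[:,:2];print(" hole",cv2.minAreaRect((qq*1000).astype(np.float32)))
# spinner
im,P=s["im"],s["P"];X,Y,Z=np.moveaxis(P,-1,0)
k=(Z>.28)&(Z<.30)&(abs(X-.55)<.08)&(abs(Y+.14)<.08);v,u=np.where(k);q=ray(s,np.c_[u,v],.289)
print("knob",cv2.minEnclosingCircle((q[:,:2]*1000).astype(np.float32)),q.mean(0),len(q))
k=(Z>.245)&(Z<.262)&(abs(X-.55)<.08)&(abs(Y+.14)<.08);v,u=np.where(k);q=ray(s,np.c_[u,v],.255)
print("plate",cv2.minAreaRect((q[:,:2]*1000).astype(np.float32)),len(q))
for n,d in (("scene",np.load("scene.npz")),("side",np.load("side.npz")),("ws",s)):
    im,P=d["im"],d["P"];X,Y,Z=np.moveaxis(P,-1,0);r=np.hypot(X-.547,Y+.138)
    m=(r<.1)&(r>.045)&(Z>.018)&(Z<.07)&(im.max(-1)<60)
    if m.any(): print(n,"housing",m.sum(),np.median(P[m],0).round(3),P[m].min(0).round(3),P[m].max(0).round(3))
    m=(r<.125)&(r>.055)&(Z>.18)&(Z<.26)
    a=np.arctan2(Y+.138,X-.547)[m]
    for c in np.arange(-3,3.2,.2):
        k=abs(a-c)<=.1
        if k.sum()>5: print(n,"ang",c.round(2),k.sum(),np.median(P[m][k],0).round(3), r[m][k].max().round(3),"zmax",P[m][k][:,2].max().round(3))
for x in np.arange(.6,.85,.03):
    m=(abs(s["P"][...,0]-x)<.015)&(abs(s["P"][...,1]+.14)<.12)
    print(x.round(2),np.nanmax(s["P"][...,2][m]) if m.any() else None,end=" ")
E
```

```text
[[ 250  124   68   59 2323]]
blister ((386.12750244140625, 229.57205200195312), (69.68920135498047, 45.78678512573242), 27.307186126708984) 0.027282166788442752
blue [ 317   89   49   65 1226] [341.89314845 120.44779772] ((454.23895263671875, 264.3373718261719), (29.642547607421875, 71.45087432861328), 28.098426818847656)
 hole ((451.559326171875, 262.83856201171875), (13.920893669128418, 34.61723327636719), 27.38804817199707)
blue [244 111  58  35 375] [272.96266667 128.07733333] ((370.65087890625, 256.702880859375), (76.37857055664062, 6.998050212860107), 27.385719299316406)
blue [237 145  30  49  78] [251.37179487 168.84615385] ((342.8315124511719, 206.33401489257812), (1.8611178398132324, 69.09668731689453), 27.160703659057617)
blue [271 159  55  32 278] [295.83093525 175.0323741 ] ((400.06719970703125, 200.00416564941406), (76.12670135498047, 6.861907958984375), 27.23896026611328)
knob ((549.322021484375, -141.7297821044922), 23.52887725830078) [ 0.54934622 -0.14121028  0.289     ] 2124
plate ((549.3388061523438, -142.55531311035156), (85.5864486694336, 86.24537658691406), 5.718
[... 1921 characters left out ...]
-2.0 10 [ 0.521 -0.188  0.255] 0.058 zmax 0.256
ws ang -1.4 230 [ 0.558 -0.228  0.214] 0.112 zmax 0.231
ws ang -0.8 63 [ 0.589 -0.179  0.255] 0.065 zmax 0.257
ws ang -0.6 43 [ 0.594 -0.173  0.255] 0.063 zmax 0.257
ws ang 0.0 289 [ 0.629 -0.135  0.221] 0.102 zmax 0.24
ws ang 0.8 31 [ 0.585 -0.097  0.24 ] 0.057 zmax 0.256
ws ang 1.0 18 [ 0.577 -0.091  0.206] 0.057 zmax 0.216
ws ang 1.6 291 [ 0.541 -0.059  0.214] 0.101 zmax 0.23
ws ang 2.8 69 [ 0.494 -0.117  0.214] 0.061 zmax 0.219
0.6 0.5293028917110135 0.63 0.510367868167832 0.66 0.24019444075253882 0.69 0.1808887315826001 0.72 0.19635208421514255 0.75 0.2075651587612748 0.78 0.21923110608505741 0.81 0.228140181963645 0.84 0.17285612390318794
```

Axis at (0.549,-0.142), tower yaw about 0.10, pack axis at 27.3°. The empty hook looks bent up, since its tip top is 0.240 against 0.230 on the others. The housing bearing still has to be measured from the front.

```bash
python3 - <<'E'
from h import *
rot=R.from_rotvec(state()["tcp_rot"])
r2=(R.from_euler("z",np.pi/2)*rot).as_rotvec()
manip.move_pose([.40,-.142,.33],r2); manip.dwell(.3)
im,P,T,K=cap("wrist"); np.savez("wf.npz",im=im,P=P,T=T,K=K)
print(T[:3].round(3),state()["joint_pos"],state()["clock"])
cv2.imwrite("pics/e.png",im)
X,Y,Z=np.moveaxis(P,-1,0)
r=np.hypot(X-.5493,Y+.142)
m=(r<.1)&(r>.045)&(Z>.02)&(Z<.07)&(im.max(-1)<70)
v,u=np.where(m);print(m.sum(),np.median(P[m],0).round(4),P[m].min(0).round(3),P[m].max(0).round(3),u.min(),u.max(),v.min(),v.max())
D=np.load("scene.npz")["P"];m=(abs(D[...,0]-.55)<.1)&(abs(D[...,1]+.31)<.06);print("hanger",np.nanmax(D[...,2][m]))
E
```

```text
[[-0.001  0.958  0.286  0.326]
 [ 1.     0.001 -0.002 -0.141]
 [-0.002  0.286 -0.958  0.477]] [-3.98252531e-01 -2.71951378e-01  1.97247516e+00 -1.88152853e-03
  1.44045822e+00 -1.96981266e+00] 5.45
253 [ 0.4871 -0.1293  0.0292] [ 0.478 -0.147  0.021] [ 0.503 -0.117  0.033] 317 339 211 229
hanger 0.2395457217492225
```

View pics/e.png

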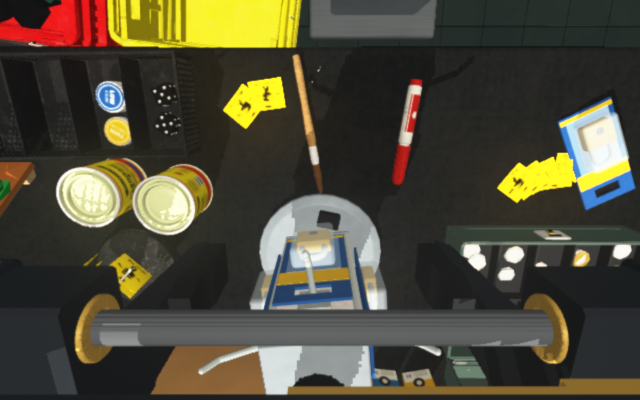

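The picture shows the black housing at about (329,219), to the right of the axis line at (318,·). That puts the stand's front at a yaw of about -0.17, so I turn the tower by +2.87.

```bash
python3 - <<'E'
from h import *
dn=R.from_rotvec([-np.pi/np.sqrt(2),-np.pi/np.sqrt(2),0])
ax=[.5493,-.1420]
r=(R.from_euler("z",-1.72)*dn).as_rotvec()
manip.move_pose(ax+[.36],r); print(state()["joint_pos"])
manip.move_linear(ax+[.261],rate=.1)
manip.set_gripper(.04,force=40); s=state(); print(s["gripper_width"],s["grasp_force"],s["contact_force"])
j=np.array(s["joint_pos"]); j0=j[5]
for d in np.linspace(0,2.87,6)[1:]:
    j[5]=j0-d; manip.set_joints(j)
s=state(); print(s["joint_pos"][5],s["clock"],s["moment"],s["contact_force"])
manip.set_gripper(.075); manip.dwell(.3)
manip.move_linear(ax+[.43],rate=.15)
# view from above with camera
manip.move_pose([.547,-.14,.43],dn.as_rotvec()); manip.dwell(.5)
im,P,T,K=cap("wrist"); np.savez("ws2.npz",im=im,P=P,T=T,K=K)
Z=P[...,2];k=(Z>.245)&(Z<.262)&(abs(P[...,0]-.55)<.08)&(abs(P[...,1]+.14)<.08)
print("plate",cv2.minAreaRect((P[k][:,:2]*1000).astype(np.float32)))
r2=(R.from_euler("z",np.pi/2)*dn).as_rotvec()
manip.move_pose([.40,-.12,.33],r2); manip.dwell(.3)
im2,P,T,K=cap("wrist"); np.savez("wf2.npz",im=im2,P=P,T=T,K=K)
im3,P,T,K=cap("side"); np.savez("side2.npz",im=im3,P=P,T=T,K=K)
cv2.imwrite("pics/f.png",np.hstack([cv2.resize(im2[150:300,220:420],(400,300)),cv2.resize(im3[165:330,250:400],(400,300))]))
print(state()["clock"])
E
```

```text
[-2.96933037e-01  8.03069891e-03  1.67268075e+00 -2.29997773e-05
  1.46092243e+00  1.42287396e+00]
0.04450264285922497 39.9976231278697 [-1.3474014  -8.25924888 -0.01995504]
-1.4443569900741826 13.2167 [-0.0352621  -1.03924998  0.0073102 ] [ 3.62542138 -5.59623769 -3.31759777]
plate ((549.4340209960938, -143.0792694091797), (86.16487121582031, 86.10527801513672), 79.71553039550781)
18.8667
```

View pics/f.png

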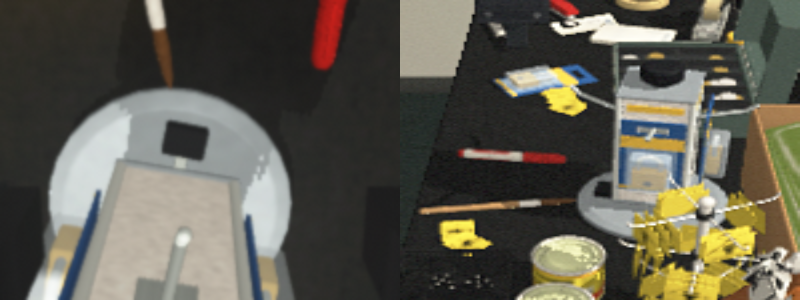

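The left crop shows the empty hook at the front, lined up with the black housing at (185,140). The plate yaw is -0.179. Next I check the housing bearing and measure the wire profile.

```bash
python3 - <<'E'
from h import *
A=np.array([.5494,-.1425]);yaw=-.1795
e=np.array([-np.cos(yaw),-np.sin(yaw)]);n=np.array([np.sin(yaw),-np.cos(yaw)])
for f in ("wf2","ws2","side2"):
    d=np.load(f+".npz");P,im=d["P"],d["im"];q=P[...,:2]-A;s=q@e;t=q@n;z=P[...,2]
    m=(s>.045)&(s<.085)&(abs(t)<.04)&(z>.022)&(z<.06)&(im.max(-1)<70)
    if m.sum()>5: print(f,"housing t",np.median(t[m]),t[m].min(),t[m].max(),"s",s[m].min(),s[m].max(),m.sum())
    m=(s>.043)&(s<.115)&(abs(t)<.02)&(z>.18)&(z<.26)
    for b in np.arange(.045,.115,.006):
        k=m&(abs(s-b)<.003)
        if k.any(): print(f,b.round(3),k.sum(),"t",np.median(t[k]).round(4),"z med/max",np.median(z[k]).round(4),np.nanmax(z[k]).round(4),"nom",(.195+(b-.04)*19/52+.003).round(4))
    if m.any(): print("smax",s[m].max())
E
```

```text
wf2 housing t -0.0002614219562949887 -0.014581340779630622 0.013950201947689806 s 0.04813976167541878 0.07002035249816209 326
wf2 0.045 371 t 0.0023 z med/max 0.1993 0.2567 nom 0.1998
wf2 0.051 25 t 0.0011 z med/max 0.2044 0.2065 nom 0.202
wf2 0.057 25 t 0.0011 z med/max 0.2071 0.2094 nom 0.2042
wf2 0.063 28 t 0.0013 z med/max 0.2109 0.2139 nom 0.2064
wf2 0.069 29 t 0.0013 z med/max 0.2141 0.2166 nom 0.2086
wf2 0.075 28 t 0.0012 z med/max 0.2174 0.2201 nom 0.2108
wf2 0.081 33 t 0.0013 z med/max 0.2212 0.2232 nom 0.213
wf2 0.087 22 t 0.0019 z med/max 0.2242 0.2291 nom 0.2152
wf2 0.093 11 t 0.0018 z med/max 0.2337 0.2362 nom 0.2174
wf2 0.099 50 t 0.0014 z med/max 0.2383 0.2402 nom 0.2196
smax 0.10170993414385628
ws2 housing t -0.0008372163831355281 -0.0147279010932305 0.01266757791559171 s 0.062453783829009325 0.06826961954275115 66
ws2 0.045 4 t 0.0011 z med/max 0.203 0.2031 nom 0.1998
ws2 0.051 35 t -0.0002 z med/max 0.204 0.2074 nom 0.202
ws2 0.057 30 t 0.0002 z med/max 0.2084 0.2105 nom 0.2042
ws2 0.063 36 t -0.0 z med/max 0.2113 0.2144 nom 0.2064
ws2 0.069 33 t 0.0001 z med/max 0.
[... 354 characters left out ...]
22875093847 -0.011264986978768656 0.020635501691802952 s 0.051979972408194346 0.06957209102349593 40
side2 0.045 3 t 0.0022 z med/max 0.2515 0.2525 nom 0.1998
side2 0.051 5 t 0.0049 z med/max 0.1995 0.2027 nom 0.202
side2 0.057 5 t 0.0067 z med/max 0.2049 0.207 nom 0.2042
side2 0.063 4 t 0.0051 z med/max 0.2064 0.2094 nom 0.2064
side2 0.069 6 t 0.0065 z med/max 0.2114 0.2149 nom 0.2086
side2 0.075 4 t 0.0066 z med/max 0.2157 0.2164 nom 0.2108
side2 0.081 5 t 0.0056 z med/max 0.2169 0.2216 nom 0.213
side2 0.087 6 t 0.0062 z med/max 0.22 0.2272 nom 0.2152
side2 0.093 6 t 0.0062 z med/max 0.2283 0.2323 nom 0.2174
side2 0.099 4 t 0.0057 z med/max 0.2346 0.2352 nom 0.2196
smax 0.10158617914586403
```

The hook is in the front station (housing offset about 0). Wire slope is about 0.52 rad, so it is bent up by roughly 0.17 and the true tip is at s≈0.098, z≈0.236. Next is an IK check for the hang path, then the grasp.

```bash
cat >> h.py <<'E'
A=np.array([.5494,-.1425]);yaw=-.1795
e=np.array([-np.cos(yaw),-np.sin(yaw),0]);Zv=np.array([0,0,1.])
H=np.array([.098,.236]);B=np.array([.088,.2225])   # tip, bend (s,z)
t1=np.array([np.cos(.52),np.sin(.52)]);t2=np.array([np.cos(.955),np.sin(.955)])
def tool(hole,deg,dg=.075,hz=.0045):
    """TCP pose putting the hang hole centre at (s,z), card face tilted deg up."""
    a=np.radians(deg);up=-np.sin(a)*e+np.cos(a)*Zv;n=np.cos(a)*e+np.sin(a)*Zv
    p=np.r_[A,0]+hole[0]*e+hole[1]*Zv-dg*up+hz*n
    return p,R.from_matrix(np.c_[up,np.cross(-n,up),-n]).as_rotvec()
E
python3 - <<'E'
from h import *
for d in (20,30,35,40,45,50,55,60,70):
    print(d,[None if (q:=manip.inverse_kinematics(*tool(h,d))) is None else q.round(2).tolist() for h in (H+.04*t2,H,B,B-.02*t1)])
a=np.radians(27.25);px=np.array([np.cos(a),np.sin(a),0])
M=np.c_[px,np.cross(-Zv,px),-Zv];r=R.from_matrix(M).as_rotvec()
g=np.array([.405,.2391,0])-.022*px
print(manip.inverse_kinematics(g+[0,0,.0065],r))
manip.move_pose(g+[0,0,.10],r)
manip.set_gripper(.075)
manip.move_linear(g+[0,0,.0065],rate=.08)
s=state();print(s["contact_force"])
manip.set_gripper(.03,force=20);s=state();print(s["gripper_width"],s["grasp_force"],s["contact_force"])
manip.move_linear(g+[0,0,.15],rate=.1);manip.dwell(.2)
s=state();print(s["gripper_width"],s["grasp_force"],s["contact_force"],s["joint_pos"],s["clock"])
im,P,T,K=cap("wrist");cv2.imwrite("pics/g.png",im);np.savez("wg.npz",im=im,P=P,T=T,K=K)
E
```

```text
20 [None, None, None, None]
30 [None, None, None, None]
35 [None, None, None, None]
40 [None, None, None, None]
45 [None, None, None, None]
50 [None, None, None, None]
55 [[-0.53, -0.8, 2.55, 0.27, 0.83, 1.09], [-0.5, -0.7, 2.57, 0.28, 0.7, 1.09], None, [-0.46, -0.58, 2.56, 0.29, 0.58, 1.09]]
60 [[-0.5, -0.75, 2.49, 0.2, 0.91, 1.17], [-0.47, -0.65, 2.51, 0.2, 0.79, 1.18], [-0.45, -0.6, 2.51, 0.2, 0.73, 1.18], [-0.44, -0.54, 2.5, 0.2, 0.68, 1.19]]
70 [[-0.44, -0.62, 2.37, 0.1, 1.06, 1.28], [-0.42, -0.54, 2.39, 0.1, 0.95, 1.29], [-0.41, -0.5, 2.39, 0.1, 0.91, 1.29], [-0.4, -0.44, 2.38, 0.1, 0.87, 1.3]]
[ 4.80573372e-01  1.18980399e-01  2.26786940e+00 -1.33226763e-15
  7.54742854e-01  1.57576748e+00]
[-0.23958031  1.02120057 -0.24433333]
0.04586846319218449 19.988750321790576 [-0.264717   -0.26373497  1.98582175]
0.04571465152833577 19.988157860934734 [-0.77818637  0.00161571 -1.35124812] [ 4.80555560e-01 -9.60192028e-02  2.16484070e+00 -1.94943452e-05
  1.07384811e+00  1.57578043e+00] 25.6583
```

View pics/g.png

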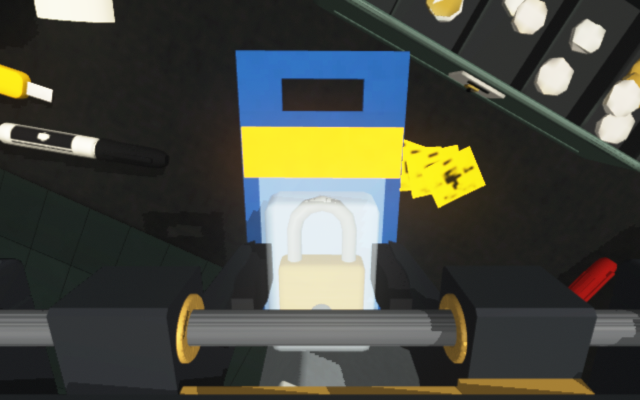

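The pack is held square, with the hole at about (322,95). I'll measure the hole in the tool frame, then go to the pre-hang pose at a 60° tilt.

```bash
python3 - <<'E'
from h import *
d=np.load("wg.npz");im,P,T,K=d["im"],d["P"],d["T"],d["K"]
hsv=cv2.cvtColor(im,cv2.COLOR_BGR2HSV)
b=((hsv[...,0]>95)&(hsv[...,0]<125)&(hsv[...,1]>120)).astype(np.uint8);b[:45]=0;b[130:]=0
s=state();Rt=R.from_rotvec(s["tcp_rot"]).as_matrix();o=np.array(s["tool_pos"])
Q=(P-o)@Rt; print("card z in tool",np.nanmedian(Q[b>0][:,2]))
zc=np.nanmedian(Q[b>0][:,2])
cs,h=cv2.findContours(b,cv2.RETR_CCOMP,cv2.CHAIN_APPROX_NONE)
c=max((c for c,hh in zip(cs,h[0]) if hh[3]>=0),key=len)[:,0].astype(float)
v=np.c_[(c[:,0]-K[0,2])/K[0,0],(c[:,1]-K[1,2])/K[1,1],np.ones(len(c))]@T[:3,:3].T
ct=(T[:3,3]-o)@Rt; vt=v@Rt; q=ct+vt*((zc-ct[2])/vt[:,2])[:,None]
print("hole tool",cv2.minAreaRect((q[:,:2]*1000).astype(np.float32)))
j0=s["joint_pos"]
p,r=tool(H+.045*t2,60)
mid=p+np.array([0,.12,.06])
print(o,mid,p)
manip.move_linear([.44,.10,.27],rate=.2); manip.move_pose(mid,r); manip.move_pose(p,r); manip.dwell(.4)
s=state();print(s["tool_pos"]-p,s["contact_force"],s["joint_pos"],s["clock"])
for n in("wrist","side"):
    im,P,T,K=cap(n);np.savez(n+"h.npz",im=im,P=P,T=T,K=K)
    cv2.imwrite("pics/h_%s.png"%n,im)
w=cv2.imread("pics/h_wrist.png");sd=cv2.imread("pics/h_side.png")
cv2.imwrite("pics/h.png",np.hstack([cv2.resize(w,(480,300)),cv2.resize(sd[150:300,270:400],(300,300))]))
E
```

```text
card z in tool 0.0033650031301111303
hole tool ((74.37296295166016, -0.8331794738769531), (13.11285400390625, 34.13908767700195), 0.03190702944993973)
[0.38523892 0.22893018 0.14960266] [0.3612776  0.01163538 0.29913123] [ 0.3612776  -0.10836462  0.23913123]
[0.00031136 0.00071199 0.00039086] [-0.31110457  1.13114969 -1.93635605] [-0.49971472 -0.75710307  2.48476633  0.20004358  0.92195122  1.16738922] 28.6583
```

View pics/h.png

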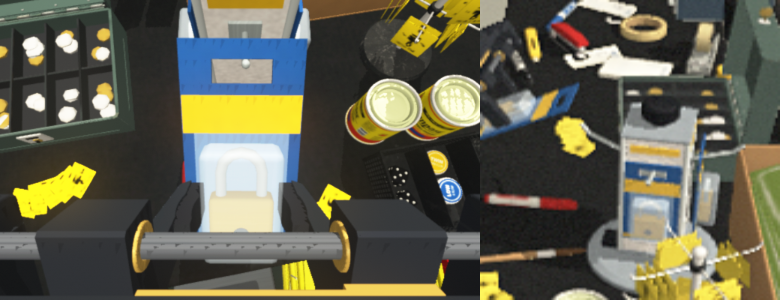

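The wrist view shows the hook tip through the hole, at about (245,62) in the picture with the hole centre at (242,70). I'll refine the tip from this view, then thread in small force-guarded steps.

```bash
sed -i 's/dg=.075,hz=.0045/dg=.0744,hz=.005/' h.py; cat >> h.py <<'E'
def guard(f,d0,h,d1,base,lim=5,step=.0025,rate=.02):
    """move hole from f to h, tilt d0->d1, in small steps; stop on force change."""
    f,h=np.array(f),np.array(h);n=max(1,int(np.ceil(max(np.linalg.norm(h-f)/step,abs(d1-d0)/1.5))))
    for i in range(1,n+1):
        c=f+(h-f)*i/n;dd=d0+(d1-d0)*i/n
        p,r=tool(c,dd);manip.move_linear(p,rate=rate,rot=r)
        F=state()["contact_force"]-base
        if np.linalg.norm(F)>lim: print("contact",c.round(4),dd,F.round(1));return c,dd,False
    print("at",c.round(4),dd,F.round(1));return c,dd,True
E
python3 - <<'E'
from h import *
d=np.load("wristh.npz");P=d["P"]
q=P[...,:2]-A;s=q@e[:2];t=q@np.array([np.sin(yaw),-np.cos(yaw)]);z=P[...,2]
m=np.zeros((400,640),bool);m[74:96,312:345]=1;m&=(s>.08)&(s<.115)&(z>.2)
print(m.sum(),"tip top z",np.nanmax(z[m]),"s",np.median(s[m]),s[m].max(),"t",np.median(t[m]))
manip.dwell(.3);base=state()["contact_force"].copy();print(base)
c,dd,ok=guard(H+.045*t2,60,H+.006*t2,60,base,step=.008,rate=.05)
if ok: c,dd,ok=guard(c,dd,H-.010*t2,60,base)
print(state()["clock"])
im,P,T,K=cap("wrist");cv2.imwrite("pics/i.png",cv2.resize(im[30:200,200:440],(720,510)))
E
```

```text
119 tip top z 0.2403658380431728 s 0.09890238030086534 0.10118637461927697 t 0.001498760557269786
[-0.91358561 -0.49264596 -1.72946753]
at [0.1015 0.2409] 60.0 [0.8 0.7 0.2]
at [0.0922 0.2278] 60.0 [ 1.2  0.4 -0. ]
32.4583
```

View pics/i.png

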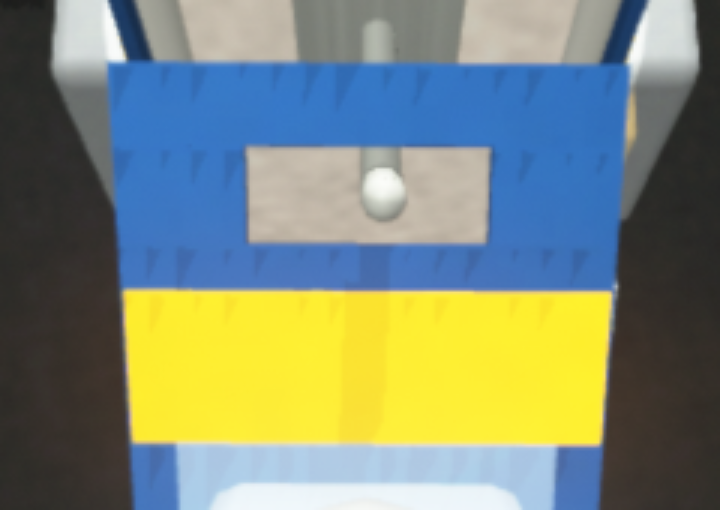

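The wire is through the hole, tip central at (383,193). I'll continue round the bend, along the wire, and lower until the strip touches.

```bash
python3 - <<'E'
from h import *
manip.dwell(.2);base=state()["contact_force"].copy()
c,dd,ok=guard(H-.010*t2,60,B+[0,.0005],60,base)
if ok: c,dd,ok=guard(c,dd,B-.018*t1,60,base)
if ok:
    c,dd,ok=guard(c,dd,c-[0,.006],60,base,lim=2.5,step=.001,rate=.01)
manip.dwell(.2);s=state();print(s["contact_force"]-base,s["clock"],s["gripper_width"])
im,P,T,K=cap("wrist");cv2.imwrite("pics/j.png",cv2.resize(im[30:200,200:440],(720,510)))
E
```

```text
at [0.088 0.223] 60.0 [-0.5  0.2 -1. ]
at [0.0724 0.2136] 60.0 [ 0.  -0.4  0.2]
contact [0.0724 0.2093] 60.0 [ 0.1 -0.9  2.5]
[ 0.42624494 -0.70628901  2.35737151] 37.0667 0.04529404270936565
```

View pics/j.png

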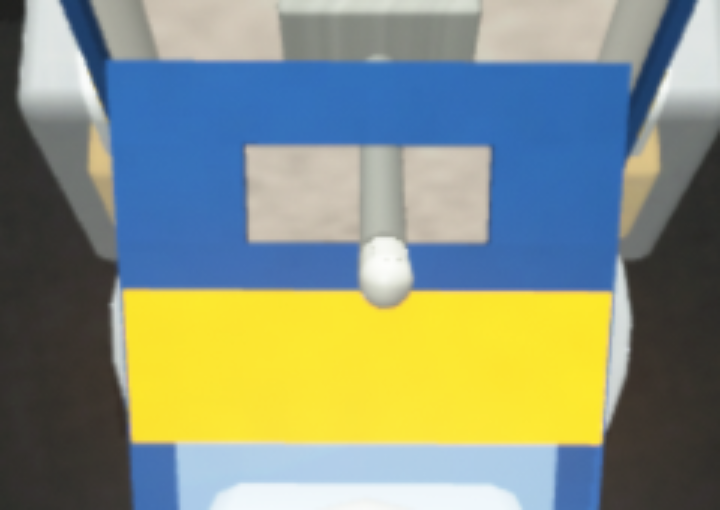

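The strip now rests on the wire with the tip clear outside the card, at (386,270). Release and back off along the tool axis.

```bash
python3 - <<'E'
from h import *
manip.set_gripper(.085); manip.dwell(.3)
s=state();Rt=R.from_rotvec(s["tcp_rot"]).as_matrix()
p=np.array(s["tool_pos"])
for k in (.07,.05,.03):
    try: manip.move_linear(p-k*Rt[:,2]+[0,0,.01],rate=.1); print("back",k); break
    except manip.IKError: print("ik",k)
manip.dwell(2);s=state();print(s["contact_force"],s["clock"],s["tool_pos"])
prev=None
for n in("wrist","side"):
    im,P,T,K=cap(n);cv2.imwrite("pics/k_%s.png"%n,im);np.savez(n+"k.npz",im=im,P=P,T=T,K=K)
w=cv2.imread("pics/k_wrist.png");sd=cv2.imread("pics/k_side.png")
cv2.imwrite("pics/k.png",np.hstack([cv2.resize(w,(480,300)),cv2.resize(sd[150:300,270:400],(300,300))]))
E
```

```text
back 0.07
[ 0.91092479 -0.14809664  1.04810371] 41.0833 [ 0.37789743 -0.11135769  0.24701711]
```

View pics/k.png

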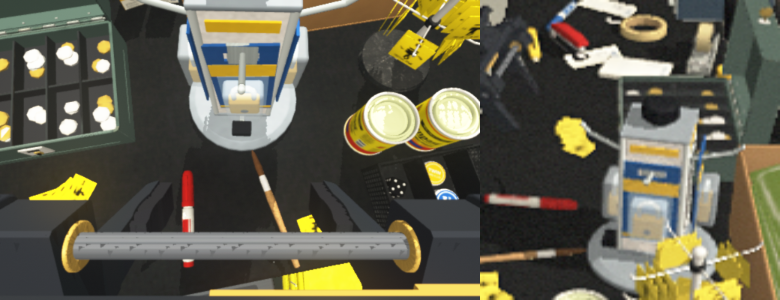

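The pack hangs on the front hook, aligned with the housing at (241,128), and the gripper is clear. One last check for stillness before handing in.

```bash
python3 - <<'E'
from h import *
def m():
    im,P,T,K=cap("wrist");q=P[...,:2]-A;s=q@e[:2];t=q@np.array([np.sin(yaw),-np.cos(yaw)]);z=P[...,2]
    k=(abs(t)<.045)&(s>.042)&(s<.12)&(z>.06)&(z<.25)
    tip=k&(z>.232)
    return [np.median(s[k]),np.median(t[k]),np.median(z[k]),np.median(t[tip]),s[tip].max()],im.astype(int)
a,i1=m();manip.dwell(1);b,i2=m()
print(np.round(a,4),np.round(b,4),np.abs(i1-i2)[:200].mean(),state()["clock"])
if np.abs(np.array(a)-b).max()<.003: print(manip.close_job())
E
```

```text
[0.0435 0.0075 0.1717 0.0187 0.1013] [0.0435 0.0075 0.1721 0.019  0.1013] 0.44784375 42.2833
the job is handed in; nothing more can be done
None
```

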